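# Cover the paint pans with the lids that fit

## Task

Close the three round paint pans of the palette with the three blue lids: the lids look alike but differ slightly in diameter, so slide each one over a pan and find by trial the pan it fits, until all three pans are covered by a lid that has dropped in fully home and flush. The undersides are smeared with wet paint, so keep the lids low over the palette (never more than 3 cm above its top), and leave the mug, the jar and the brush undisturbed.

Things in the scene. Friction and masses are not known exactly. Their poses are not given: they have to be found in the camera images.
- palette: White flat palette, fixed, turned up to 20 deg; its flat top (deck) is 18 mm above the table, x -116 to +120 mm, y -142 to +142 mm of its origin (on the table). Near part (x below +16): bare mixing area, the lids in a row at x about -62. Far part: three square pans in a row along y, centres at x +62, y -88, 0, +88 mm, tops level with the deck so lids slide onto them; order varies.
- lid_a: Loose blue round lid, about 45 g: flat disc 7 mm thick, with a round knob 16 mm wide and 26 mm tall in the middle of its top (33 mm high overall). Origin: centre of the underside; z up through the knob. Disc diameter is one of 44, 49 and 54 mm, each lid another, not told which. Its origin is 18 mm above the table when on the deck, 11 mm when dropped into a pan.
- lid_b: Loose blue lid, like lid_a but of another diameter.
- lid_c: Loose blue lid, like lid_a but of another diameter.
- pan_p: Fixed white pan, 88 x 88 x 18 mm, same yaw as the palette. Round recess 7 mm deep in its top, with a flat floor and a 40 mm cake of dark green paint. Recess 46, 51 or 56 mm wide, each pan another, not told which: sideways play 2 mm in all with its own lid; a bigger lid stays on top; a smaller one drops in with 7 or 12 mm of play. Origin: centre of the underside, on the table.
- pan_q: Like pan_p, with a recess of another width; lime green paint. (On any pan, a lid that is too big can tip and catch in the recess when its knob is pushed with the lid well off centre; raise it a few mm to take it away.)
- pan_r: Like pan_p, with a recess of another width; ochre paint.
- pan_p_seat (a point): Centre of pan_p's recess floor, 11 mm above the table: where the origin of the fitting lid must come.
- pan_q_seat (a point): The same for pan_q.
- pan_r_seat (a point): The same for pan_r.
- mug: Clear glass mug, 76 mm wide, 85 mm high, standing on the table to the left (+y) of the palette. Origin: centre of its underside. Leave alone.
- jar: Small amber jar with black cap, 48 mm wide, 60 mm high, standing beyond the palette. Origin: centre of its underside. Leave alone.
- brush: Flat paint brush, 175 mm long along its x and 9 mm thick, lying on the table to the right (-y) of the palette. Origin: under its middle. Leave alone.
Not all that is in view belongs to the job. What is shaped like the pan_r but yellow is not meant.

How it is judged:
At the end, for the whole second after the job is handed in: Each of the three pans is closed by a lid that is fully home: the centre of the lid's underside within 3 mm of the centre of the pan's recess floor, level to 0.06 rad, at rest and released (which is possible only if each lid is in the pan it fits) (distance between any of lid_a, lid_b, lid_c and pan_p_seat below 0.003 m and distance between any of lid_a, lid_b, lid_c and pan_q_seat below 0.003 m and distance between any of lid_a, lid_b, lid_c and pan_r_seat below 0.003 m and angle between each of lid_a, lid_b, lid_c's own z axis and vertical below 0.06 rad and linear speed of each of lid_a, lid_b, lid_c below 0.02 m/s); the robot touches nothing.
It fails at once if a lid is raised more than 3 cm above the palette's top (height (world z) of any of lid_a, lid_b, lid_c above 0.048 m).
It fails at once if the mug, the jar or the brush is moved by more than 2 cm (distance of any of mug, jar, brush from where it was at the start of the episode above 0.02 m).
It also fails if it takes over 72 s, if anything falls off the work surface, if the arm or the gripper's body presses on something with over 40 N, if the wrist force passes 120 N, or if a joint passes its speed limit or range.

## Robot

A 6-joint arm with a two-finger parallel gripper is mounted at the origin on the work surface. World frame = base frame: x ahead of the robot, y to its left, z up, the work surface at z = 0. Lengths are in m, angles in rad, forces in N, time in s.
With the tool pointing down it reaches from about 0.275 to 0.75 m from the base axis. Payload 10.2 kg.
Tool frame: the origin (TCP) lies midway between the tips of the shut fingers; the grasp point (between the pads) lies 19 mm behind it (env.hold_point_z is the distance from the TCP to the grasp point, in m); z points along the fingers, y is the line along which they close (so a half turn about z gives the same grasp; the last joint's range is limited). The gripper opens to 85 mm and grips with 20 to 120 N. Pads are 22 mm wide; open, the fingers measure 114 mm over their backs; the gripper's body (76 mm by 85 mm) begins 54 mm behind the grasp point. The pads swing forward as they close: fully open they stand 13 mm farther back than shut.
Start: joints at [0.907, 0.313, 1.498, -0, 1.331, -0.223], TCP at [0.224, 0.475, 0.231] pointing down, gripper open.
Joint ranges: [-2.94, 2.94], [-0.97, 2.17], [0.19, 2.56], [-1.23, 4.37], [0.02, 3.11], [-2.88, 2.88]. Speed limits (rad/s): [2.39, 2.39, 3.01, 3.14, 3.14, 3.14].

## Interface

Orientations are given as a unit quaternion [x, y, z, w].
In Python, from bench import env, kinematics, monitor, eyes, job gives the robot as it stands. The module is installed in compiled form; this text tells all that it offers. Calls block until the motion is done:
- env.reach(position, orientation): joint-space move of the TCP to a pose.
- env.movel(position, velocity=0.15, frame=None, guard=None): straight line of the TCP; frame=None keeps the orientation; velocity is the mean speed in m/s. With guard (N) it stops when the force on the tool has changed by that much, and returns True; else False.
- env.set_joints(angles): joint-space move.
- env.release() and env.close_gripper(effort=None): open the fingers fully, or close them until they stop; effort is the grip in N (None keeps the last).
- env.hold(seconds).
- kinematics.ik(position, orientation): joint angles nearest the present ones, or None.
- monitor.sense(): the state.
- eyes.grab_frame(name): name is "scene" or "top"; returns a dict with "frame" (384x512x3 uint8, red, green, blue), "mtx" (3x3 intrinsics, pixels), "k1" (the pictures are not rectified: a ray, as slopes to the right and down, at radius r is drawn at 1 + k1 r^2 times it, then the intrinsics apply), "view" (4x4, takes a point from world to camera coordinates). Camera axes: x right, y down, z forward; pixel columns grow to the right and rows downward; lengths in m; the calibration is good to about 2 mm. A picture is of the moment at which its call begins. There is no depth.
A pose or a line that the arm cannot do raises env.MotionError and nothing moves.
- job.hand_in(): hands the job in; it is judged then, once.
The state is a dict: "clock": time; "joints": joint angles; "qvel": joint speeds; "joint_efforts": joint torques, N m; "position": TCP position; "ee_rot": TCP orientation; "contact_force": force on the tool from outside, world axes, zero at the start; "ft_torque": the same for the moment, N m; "finger_gap": opening from 0.0 (shut) to 1.0 (fully open); "gripper_force": force on a finger pad.
Only numpy, scipy, OpenCV 4.12 (cv2) and the standard library are available. Lean on these libraries where they do the work, as an engineer would, in place of code of your own. Each camera call takes 0.05 s, during which the arm holds its last target. There are 200 camera calls.

## Working session

There is one attempt and no reset: what is moved stays moved. The work goes in short steps, each a Python script; the robot and the scene stay as the last script left them, time stands still between calls to the robot, and variables do not carry over. Pictures are saved under pics/ and viewed, at most 10 in all, crops included, and the job is handed in when it is done.

```bash
mkdir -p pics; python3 - <<'E'
from bench import env,kinematics,monitor,eyes,job
import cv2
for n in("top","scene"):
    f=eyes.grab_frame(n); cv2.imwrite(f"pics/{n}0.png",cv2.resize(f["frame"][:,:,::-1],(800,600),interpolation=cv2.INTER_CUBIC)); print(n,f["mtx"].round(1).tolist(),f["k1"],f["view"].round(3).tolist())
s=monitor.sense();print(s["clock"],s["position"],s["ee_rot"],env.hold_point_z,s["finger_gap"])
E
```

```text
top [[428.5, 0.0, 256.1], [0.0, 428.5, 191.7], [0.0, 0.0, 1.0]] -0.06367431909271841 [[0.03, -0.999, 0.021, -0.002], [-0.989, -0.033, -0.147, 0.616], [0.148, -0.016, -0.989, 0.968], [0.0, 0.0, 0.0, 1.0]]
scene [[491.7, 0.0, 265.2], [0.0, 491.7, 199.4], [0.0, 0.0, 1.0]] -0.062061555868618445 [[0.038, 0.999, 0.015, -0.05], [0.745, -0.018, -0.667, -0.419], [-0.666, 0.037, -0.745, 1.673], [0.0, 0.0, 0.0, 1.0]]
0.1 [0.22385433 0.47463693 0.23081015] [ 2.18606827e-01  9.75812862e-01 -5.03025824e-04 -2.45484263e-04] 0.0187 1.000123193106001
```

View pics/top0.png

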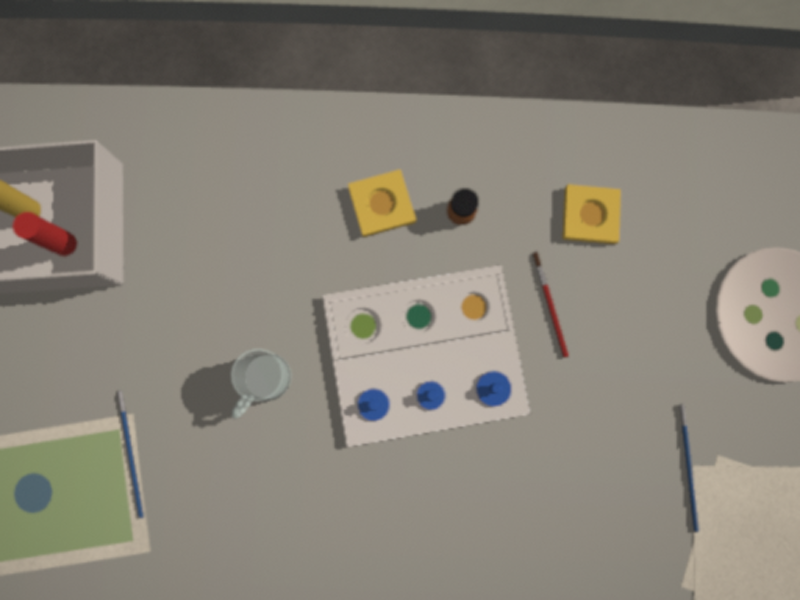

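View pics/scene0.png

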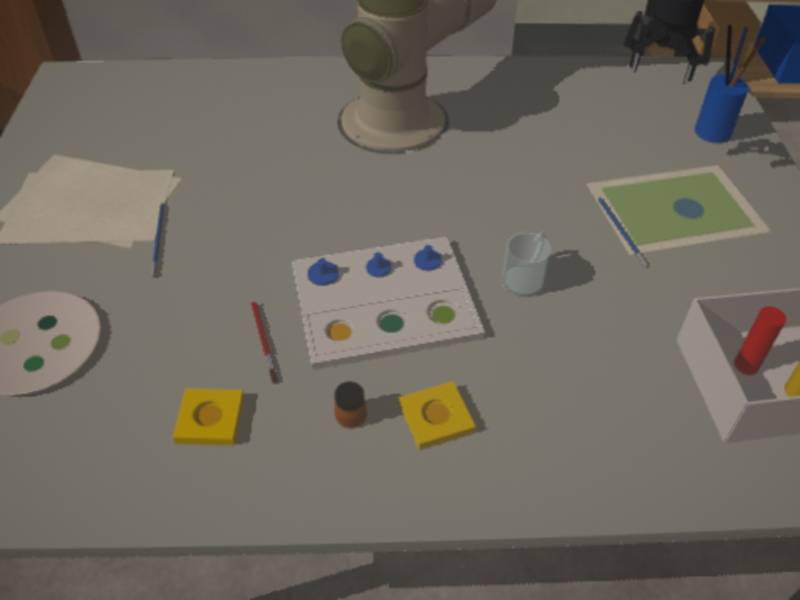

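```bash
cat > h.py <<'E'
import numpy as np,cv2
from bench import env,kinematics,monitor,eyes,job
def world(f,uv,z):
    k=np.array([f["k1"],0,0,0,0.]); p=cv2.undistortPoints(np.array(uv,float).reshape(-1,1,2),f["mtx"],k).reshape(-1,2)
    R=f["view"][:3,:3];t=f["view"][:3,3]; c=-R.T@t; d=np.c_[p,np.ones(len(p))]@R
    return c+d*((z-c[2])/d[:,2])[:,None]
def rect(f,o,yaw,z,x0,x1,y0,y1,s=0.0004):
    """rectified view on plane z in palette frame; rows: x descending, cols: y descending"""
    X,Y=np.meshgrid(np.arange(x1,x0,-s),np.arange(y1,y0,-s),indexing='ij')
    c,n=np.cos(yaw),np.sin(yaw)
    P=np.stack([o[0]+c*X-n*Y,o[1]+n*X+c*Y,np.full_like(X,z)],-1).reshape(-1,3)
    V=f["view"]
    uv,_=cv2.projectPoints(P,cv2.Rodrigues(V[:3,:3])[0],V[:3,3],f["mtx"],np.array([f["k1"],0,0,0,0.]))
    m=uv.reshape(X.shape+(2,)).astype(np.float32)
    return cv2.remap(f["frame"],m[...,0],m[...,1],cv2.INTER_CUBIC)
E
python3 - <<'E'
from h import *
for n in("top","scene"):
    f=eyes.grab_frame(n); hsv=cv2.cvtColor(f["frame"],cv2.COLOR_RGB2HSV)
    if n=="top":
        c=np.array([[323,297],[502,266],[529,413],[347,446]])*.64
        print("corners",world(f,c,.018).round(4).tolist()); box=(200,165,345,290)
    else: box=(180,145,315,235)
    x0,y0,x1,y1=box
    for nm,lo,hi,z in(("ochre",(10,110,60),(22,255,255),.012),("lime",(30,90,50),(50,255,255),.012),("dkgreen",(60,80,20),(95,255,255),.012),("blue",(105,120,30),(130,255,255),.025)):
        m=cv2.inRange(hsv[y0:y1,x0:x1],lo,hi)
        N,l,st,ce=cv2.connectedComponentsWithStats(m)
        for i in range(1,N):
            if st[i,4]>30: print(n,nm,(ce[i]+[x0,y0]).round(1),st[i].tolist(),world(f,ce[i]+[x0,y0],z).round(4).tolist())
E
```

```text
corners [[0.6203, 0.1365, 0.018], [0.6789, -0.1423, 0.018], [0.4513, -0.1858, 0.018], [0.3942, 0.09, 0.018]]
top ochre [303.  196.1] [96, 24, 15, 15, 180] [[0.614, -0.0989, 0.012]]
top lime [232.1 208.3] [25, 37, 15, 14, 171] [[0.5785, 0.0735, 0.012]]
top dkgreen [267.6 202.2] [61, 31, 14, 14, 158] [[0.5963, -0.0125, 0.012]]
top blue [315.5 248.4] [106, 73, 20, 21, 335] [[0.4875, -0.1287, 0.025]]
top blue [275.3 252.8] [68, 80, 16, 17, 216] [[0.4745, -0.0333, 0.025]]
top blue [238.5 258.7] [30, 85, 18, 19, 280] [[0.4579, 0.0533, 0.025]]
scene ochre [216.9 212.1] [30, 62, 15, 11, 130] [[0.6138, -0.0968, 0.012]]
scene lime [283.3 200.9] [97, 51, 14, 11, 120] [[0.5799, 0.0749, 0.012]]
scene dkgreen [250.2 206.6] [64, 57, 13, 10, 97] [[0.5974, -0.0117, 0.012]]
scene blue [272.2 165.9] [86, 13, 16, 14, 128] [[0.4623, 0.051, 0.025]]
scene blue [240.4 170.1] [55, 17, 14, 14, 96] [[0.4768, -0.036, 0.025]]
scene blue [205.2 174.6] [18, 21, 18, 16, 163] [[0.4917, -0.131, 0.025]]
```

```bash
python3 - <<'E'
from h import *
t=[];
for n in("top","scene"):
    f=eyes.grab_frame(n)
    g=rect(f,(.5355,-.0245),.1985,.018,.018,.106,-.136,.136,.00034)
    t.append(g); b=rect(f,(.5355,-.0245),.1985,.025,-.105,-.02,-.136,.136,.00034); t.append(b)
im=np.vstack([t[0],t[2],t[1]])
for q in (0,1):
    for y in(-88,0,88): cv2.drawMarker(im,(int((136-y)/.34),int((106-62)/.34)+q*t[0].shape[0]),(255,0,0),0,10,1)
print(im.shape); im=cv2.resize(im,None,fx=.78,fy=.78) if im.shape[0]>780 else im; cv2.imwrite("pics/r1.png",im[:600,:800,::-1] if im.shape[0]<=600 else cv2.resize(im,(int(im.shape[1]*600/im.shape[0]),600))[:,:,::-1])
E
```

```text
(768, 800, 3)
```

View pics/r1.png

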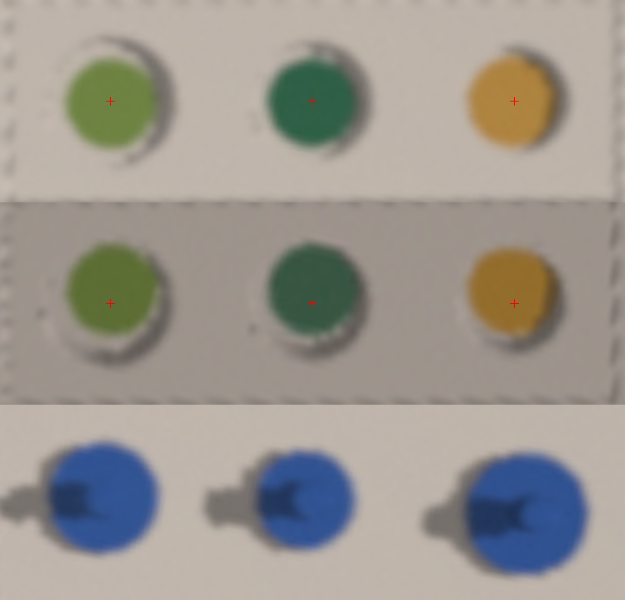

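```bash
cat >> h.py <<'E'
from scipy.spatial.transform import Rotation as Rn
O=np.array([.5355,-.0245]);YAW=.1985
c,s=np.cos(YAW),np.sin(YAW)
def W(x,y,z): # palette mm -> world m
    return np.array([O[0]+(c*x-s*y)/1e3,O[1]+(s*x+c*y)/1e3,z/1e3])
def quat(sign):
    y=sign*np.array([c,s,0]);z=np.array([0,0,-1.]);return Rn.from_matrix(np.c_[np.cross(y,z),y,z]).as_quat()
def best():
    q0=monitor.sense()["joints"];r=[]
    for g in(1,-1):
        j=kinematics.ik(W(-62,0,100),quat(g))
        if j is not None:r.append((abs(np.array(j)-q0).max(),g,j))
    return min(r,key=lambda t:t[0])
H=29. # TCP height with lid on deck
def pos():
    p=monitor.sense()["position"];d=p[:2]-O;return np.array([c*d[0]+s*d[1],-s*d[0]+c*d[1],p[2]])*1e3
def stat(m):
    t=monitor.sense();print(m,"t%.1f"%t["clock"],pos().round(1),"F",np.round(t["contact_force"],1),"gap%.3f"%t["finger_gap"],"gf%.0f"%t["gripper_force"])
def pick(x,y):
    env.movel(W(x,y,H+40),.25); g=env.movel(W(x,y,H),.1,guard=8); 
    if g: stat("hit on descent")
    env.close_gripper(25); stat("grip"); env.movel(W(x,y,H+5),.05); stat("lift")
def seat(x,y,offs,start=(0,0)):
    """try to drop the held lid in at (x,y)+offs; returns the offset that worked"""
    for o in offs:
        u,v=x+o[0],y+o[1]
        env.movel(W(u,v,H+2),.06)
        g=env.movel(W(u,v,H-6.5),.04,guard=5); p=pos()
        if p[2]<H-4.5: stat(f"in {o}"); return o
        print("no",o,p.round(1))
    return None
RING=[(0,0)]+[(1.3*np.cos(a),1.3*np.sin(a)) for a in np.arange(6)*np.pi/3+np.pi/2]+[(2.6*np.cos(a),2.6*np.sin(a)) for a in np.arange(10)*np.pi/5+np.pi/2]
def drop():
    env.release(); p=pos(); env.movel(W(p[0],p[1],H+40),.2)
E
python3 - <<'E'
from h import *
b=best();print(b)
env.reach(W(-61.7,2.6,120),quat(b[1]));stat("above")
pick(-61.7,2.6)
env.movel(W(62,-88,H+5),.12);stat("over")
print(seat(62,-88,RING))
E
```

```text
(np.float64(1.2305559132912727), 1, array([-3.23965208e-01,  3.62148425e-01,  1.80798976e+00, -4.44089210e-16,
        9.71454465e-01, -5.22465208e-01]))
above t2.4 [-61.5   3.2 120.2] F [0.1 0.9 0.2] gap1.004 gf0
grip t3.9 [-61.7   2.6  29.2] F [-1.   0.5  4. ] gap0.175 gf24
lift t4.2 [-61.5   2.5  34.2] F [ 0.1 -0.2  0. ] gap0.175 gf24
over t5.6 [ 61.7 -87.7  33.9] F [-0.8  0.6 -0.3] gap0.173 gf24
in (0, 0) t6.1 [ 62.3 -88.1  22.1] F [ 1.  -0.   3.7] gap0.176 gf25
(0, 0)
```

```bash
python3 - <<'E'
from h import *
drop();stat("dropped")
env.movel(W(-60.4,91,H+40),.3)
pick(-60.4,91)
env.movel(W(62,0,H+5),.12)
r=seat(62,0,RING);print(r)
if r is not None:
    drop()
    env.movel(W(-67.6,-93.4,H+40),.3)
    pick(-67.6,-93.4)
    env.movel(W(-55,88,H+5),.15); env.movel(W(62,88,H+5),.12)
    r=seat(62,88,RING);print(r)
    if r is not None:
        drop(); p=pos(); env.movel(W(-90,110,200),.4); stat("end")
        t=[]
        for n in("top","scene"):
            f=eyes.grab_frame(n); t.append(rect(f,O,YAW,.018,-.11,.115,-.136,.136,.00045))
        im=np.vstack(t); im=cv2.resize(im,(int(im.shape[1]*600/im.shape[0]),600)) if im.shape[0]>600 else im
        cv2.imwrite("pics/end.png",im[:,:,::-1])
E
```

```text
dropped t7.2 [ 62.2 -88.1  69.7] F [ 0.6 -0.4 -1. ] gap1.002 gf0
grip t9.5 [-60.3  91.   29.2] F [-1.2 -0.5  3.9] gap0.179 gf24
lift t9.8 [-60.3  91.   34.2] F [-0.4  0.5 -1.5] gap0.176 gf24
in (0, 0) t11.7 [62.1  0.  21.9] F [ 0.5 -0.   4.1] gap0.175 gf25
(0, 0)
grip t14.9 [-67.6 -93.5  29.2] F [-1.5  1.4  3.7] gap0.176 gf24
lift t15.2 [-67.5 -93.5  34.2] F [ 0.3  0.  -0.3] gap0.178 gf24
in (0, 0) t18.2 [62.1 88.  21.9] F [-0.7 -0.2  3. ] gap0.177 gf25
(0, 0)
end t19.9 [-89.9 109.9 199.2] F [0.4 0.1 0. ] gap0.999 gf0
```

View pics/end.png

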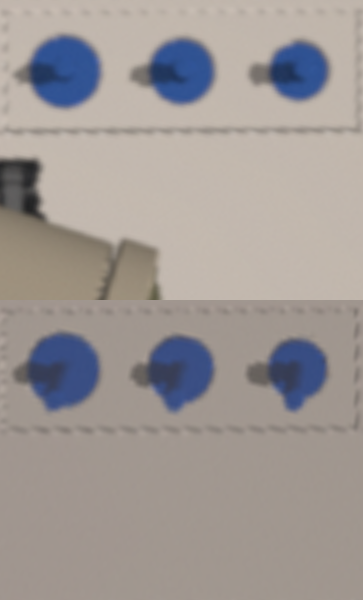

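All three lids fill their pans: in the upper view they sit at (65,72), (182,71) and (300,71), with no gap or tilt. Each dropped the full 7 mm, and three different lids can all drop into three different pans only if each is in its own.

```bash
python3 -c "
from bench import job
print(job.hand_in())"
```

```text
the job is handed in; nothing more can be done
None
```

The job is handed in: all three lids dropped fully home in their matching pans on the first try, in about 20 s of robot time; the judge's result was not shown.

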